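Lock a clamp stud into the cobbler's bench rail

ROBOT

A 6-joint arm with a two-finger parallel gripper is mounted at the origin on the work surface. World frame = base frame: x ahead of the robot, y to its left, z up, the work surface at z = 0. Lengths are in m, angles in rad, forces in N, time in s.
With the tool pointing down it reaches from about 0.375 to 0.925 m from the base axis. Payload 5.7 kg.
Tool frame: the origin (TCP) lies on the centre line of the jaws, within the pads' length; the fingertips stand 11 mm ahead of it and the grasp point (between the pads) lies 8 mm behind it (ctrl.tcp_to_tips is the z of the fingertips in the tool frame, in m); z points along the fingers, x is the direction in which the jaws open and shut, and the axes are right-handed (so a half turn about z gives the same grasp; the last joint's range is limited). The gripper opens to 88 mm and grips with 3 to 60 N. Pads are 20 mm wide; open, the fingers measure 115 mm over their backs; the gripper's body (75 mm by 178 mm) begins 61 mm behind the grasp point.
Start: joints at [-1.265, 0.359, 1.51, -0, 1.272, -0.115], TCP at [0.245, -0.548, 0.234] pointing down, gripper open.
Joint ranges: [-2.97, 2.97], [-1.01, 2.36], [0.21, 2.38], [-0.96, 4.11], [0.2, 2.71], [-2.98, 2.98]. Speed limits (rad/s): [2.39, 2.39, 3.14, 3.14, 3.14, 3.14].

INTERFACE

Orientations are given as a 3x3 rotation matrix whose columns are the frame's x, y, z axes.
In Python, from rig import ctrl gives the robot as it stands.
- The arm moves only by the tool send_rows, never from a script. Its argument "increments" is a list that holds one entry, the list of rows, each a list of 7 numbers: the turn, a rotation vector about the tool's x, y, z in rad, then the shift along the tool's x, y, z in cm, then the opening, from 0 (shut) to 1 (fully open). A call has 1 to 5 rows; each row is the pose to reach, as a shift and turn from the pose commanded when the call began, along the tool's axes at that moment; what a row does not reach only later rows make up. A row lasts 1/8 s, in which the tool goes at most 62.5 mm and 10.7 degrees, less where a joint would pass 70% of its speed; a pose out of reach is approached as far as the arm can. A call with a gripper value outside its range is refused whole. The fingers move at their own pace and stop on an object; "squeeze" is the grip in N (left out, the last holds). Time passes only in rows, so rows that repeat a pose let the fingers close. It gives the time, the measured TCP pose, the force and the opening at its end, in the units of the state.
- ctrl.get_state(): the state, without advancing time (a new reading comes with each control period).
- ctrl.grab_frame(name): name is "scene" or "top" or "wrist"; returns a dict with "pixels" (480x640x3 uint8, red, green, blue), "depth" (480x640 float32, m along the optical axis (not along the pixel's ray), 0 where there is no reading), "fx", "fy", "cx", "cy" (pixels), "R" (3x3) and "t" (3): a world point X has camera coordinates R X + t. Camera axes: x right, y down, z forward; pixel columns grow to the right and rows downward; lengths in m; the calibration is good to about 2 mm. A picture is of the moment at which its call begins.
- ctrl.hand_in(): hands the job in, once; it reports no verdict.
The state is a dict: "time_s": time; "joint_pos": joint angles; "joint_vel": joint speeds; "tau": joint torques, N m; "tool_pos": TCP position; "tcp_rot": TCP orientation; "contact_force": force on the tool from outside, world axes, zero at the start; "moment": the same for the moment, N m; "gripper_width": finger opening in m.
Only numpy, scipy, OpenCV 4.12 (cv2) and the standard library are available. Lean on these libraries where they do the work, as an engineer would, in place of code of your own. Each camera call takes 0.05 s, during which the arm holds its last target.

TASK

Fit the blue-gripped clamp stud into the slot of the steel bench rail, midway between the two yellow bands: lower its nut lengthwise through the slot, push it down gently against the spring strip, turn it a quarter turn clockwise (seen from above) while it is held down, then ease it up and let go, so that the nut's grooves sit fully home on the rail's lips with the nut square across the rail. Be gentle, as the lips are thin sheet and must never be forced, and leave everything else on the bench where it is.

Things in the scene. Friction and masses are not known exactly. Their poses are not given: they have to be found in the camera images.
- clamp_stud: Clamp stud with BLUE grip bar, about 150 g, standing upright on its steel nut. Origin: centre of the nut's underside; z up the stem. Nut 46 mm long (x), 24 wide (y), 12 high; two opposite corners are rounded so that it can turn clockwise only. Neck 16 mm thick, z = 12 to 42 mm. A half turn about z makes no difference.
- stud_grip (a point): Where to grip the stud: on its axis, 60 mm above its underside, axes as the stud's. The blue grip bar is 42 mm long (x, parallel to the nut's length), 16 mm thick (y), and reaches from 42 to 74 mm above the underside. Grip it across its thickness.
- stud_groove (a point): One of two grooves in the nut's top, at x = +14.5 mm in the stud's frame (the other at -14.5), z = 9 mm (groove floor). Each runs across the nut along y, 5.5 mm wide (|x| = 11.75 to 17.25) and 3 mm deep. They take the rail's lips when the nut is square across the rail (to about 5 degrees).
- rail: Green base plate (90 x 370 mm, y lengthwise) fixed to the bench, origin under its centre. On it lies the steel rail: an open-topped channel along y, 300 mm long, 54 wide, top 40 mm above the bench, slot 26 mm wide (1 mm clear of the nut each side). It stands clamped up to 12 mm off the plate's centre line to either side, and this reading shows the plate only: find the slot by feel or sight.
- rail_mark (a point): Point fixed to the base plate, on its centre line at the height of the rail's top (z = 40 mm and y = +50 mm in the plate's frame), level with the middle between two yellow bands on the rail's top, 40 mm to each side along the rail. Axes as the plate's. The slot's centre is up to 12 mm from here along +-x. A rubber heel stop, 36 mm diameter, top at z = 80 mm, stands on the rail 165 mm from here towards -y.
- strip (a joint): Depression of the dark spring strip in the rail, m: 0 at rest (top 27 mm over the bench), negative downwards, hard bottom at -0.014; 0.9 N per mm. Slot edges are turned down as lips 3 mm thick, lower edge 31 mm over the bench. To turn, the nut's underside must be under 19 mm (16 is good); fully home it is at 22. The channel's inside (48 mm wide) stops the nut some 5 degrees past square.
- red_stud: Bystander: same stud with a RED grip bar. Leave it.
- tack_tin: Bystander: round green tin, 60 mm diameter, 45 mm high; origin under its centre.
- shoe_last: Bystander: pale wooden shoe last, 75 x 240 x 93 mm, along its y; origin under its middle.
- hammer: Bystander: hammer lying along its x.
- glue: Bystander: yellow bottle, 52 mm diameter, 120 mm high; origin under its centre.
- brush: Bystander: brush lying along its x.
- heel_block: Bystander: black rubber heel block, 60 x 65 x 20 mm.
Mind the look-alikes: they are no part of the job. Leave any orange or purple look-alike of the clamp_stud alone.

How it is judged:
On the way, in this order (a step that is already met when the one before it is completed fails the run):
1. the nut is lengthwise through the slot between the yellow bands, pressed below the lips (y of clamp_stud in the frame of rail_mark between -0.02 and 0.02 m and x of clamp_stud in the frame of rail between -0.016 and 0.016 m and z of clamp_stud in the frame of rail below 0.019 m and angle between the x axis of clamp_stud and the y axis of rail, either way round below 0.2 rad), for 0.1 s.
2. the nut is turned crosswise under the lips while held down (y of clamp_stud in the frame of rail_mark between -0.02 and 0.02 m and x of clamp_stud in the frame of rail between -0.016 and 0.016 m and z of clamp_stud in the frame of rail below 0.0195 m and angle between the x axis of clamp_stud and the x axis of rail, either way round below 0.2 rad), for 0.1 s.
At the end, for the whole second after the job is handed in: The blue stud is locked in the rail and at rest: its origin 20.5 to 24.5 mm above the bench (grooves caught on the lips), within 16 mm of the base plate's centre line and 20 mm of the mark along the rail, its x axis within 0.12 rad of square across the rail, upright within 0.1 rad (y of clamp_stud in the frame of rail_mark between -0.02 and 0.02 m and x of clamp_stud in the frame of rail between -0.016 and 0.016 m and z of clamp_stud in the frame of rail between 0.0205 and 0.0245 m and angle between the x axis of clamp_stud and the x axis of rail, either way round below 0.12 rad and angle between clamp_stud's own z axis and vertical below 0.1 rad and linear speed of clamp_stud below 0.01 m/s); the robot touches nothing.
It fails at once if the stud and the rail (or its spring strip) press on each other with more than 30 N (contact force between clamp_stud and rail above 30 N).
It fails at once if the robot presses on the rail with more than 10 N (contact force between the fingers and rail above 10 N).
It fails at once if any other loose thing on the bench moved more than 30 mm (distance of any of red_stud, tack_tin, shoe_last, hammer, glue, brush, heel_block from where it was at the start of the episode above 0.03 m).
It also fails if it takes over 72 s, if anything falls off the work surface, if the arm or the gripper's body presses on something with over 40 N, if the wrist force passes 120 N, or if a joint passes its speed limit or range.

## Working session

There is one attempt and no reset: what is moved stays moved. The work goes in short steps, Python scripts to look and compute and a tool call to move; the robot and the scene stay as the last step left them, time stands still between calls to the robot, and variables do not carry over. Pictures are saved under pics/ and viewed, and the job is handed in when it is done.

Besides the shell and the picture viewer there is one more tool, called after "Emit:" by a JSON object that holds its "name" and its "arguments". send_rows: Moves the arm, as the interface text tells. Its arguments: {"type":"object","properties":{"increments":{"type":"array","items":{"type":"array","items":{"type":"array","items":{"type":"number"}}}},"squeeze":{"type":"number"}},"required":["increments"]}

```bash
mkdir -p pics; ls; cat > h.py <<'E'
from rig import ctrl
import numpy as np, cv2
def grab(n,save=None):
    f=ctrl.grab_frame(n)
    if save: cv2.imwrite('pics/'+save,cv2.cvtColor(f['pixels'],cv2.COLOR_RGB2BGR))
    return f
def world(f):
    d=f['depth'];v,u=np.mgrid[:480,:640]
    P=np.stack([(u-f['cx'])/f['fx']*d,(v-f['cy'])/f['fy']*d,d],-1)
    return (P-np.array(f['t']))@np.array(f['R'])
E
python3 - <<'E'
from h import *
for n in('top','scene'):
    f=grab(n,n+'0.png');np.savez(n+'0.npz',**f)
    print(n,f['fx'],f['R'],f['t'])
print(ctrl.get_state(),ctrl.tcp_to_tips)
E
```

```text
pics
top 493.52446335040975 [[-0.01345037 -0.99947002  0.02964416]
 [-0.99810987  0.01164233 -0.06034195]
 [ 0.05996484 -0.03039975 -0.99773748]] [-0.06432836  0.55681262  1.17376646]
scene 507.000035688413 [[-0.53120883  0.84720776  0.00749579]
 [ 0.68871694  0.43695227 -0.57856866]
 [-0.49344316 -0.3021783  -0.81559924]] [ 0.36911224 -0.32479966  1.47799116]
{'time_s': 0.1, 'joint_pos': array([-1.26512222e+00,  3.59428951e-01,  1.51130590e+00,  1.31420228e-06,
        1.27251762e+00, -1.15113090e-01]), 'joint_vel': array([-0.00182683, -0.0019027 , -0.00241158, -0.00019638,  0.00078696,
        0.00126232]), 'tau': array([ 6.57463715e-04, -5.16355813e+01, -2.71406507e+01,  6.77929795e-02,
        2.75581906e-02, -2.26900636e-05]), 'tool_pos': array([ 0.24489125, -0.5470885 ,  0.23290301]), 'tcp_rot': array([[ 4.08478342e-01, -9.12767876e-01, -4.98300020e-04],
       [-9.12766523e-01, -4.08478600e-01,  1.58325023e-03],
       [-1.64868484e-03, -1.91891851e-04, -9.99998623e-01]]), 'contact_force': array([-0.47682325, -0.55902637, -0.2453711 ]), 'moment': array([ 0.02312654, -0.01292036, -0.00487744]), 'gripper_width': 0.08776634669160707} 0.011
```

View pics/top0.png

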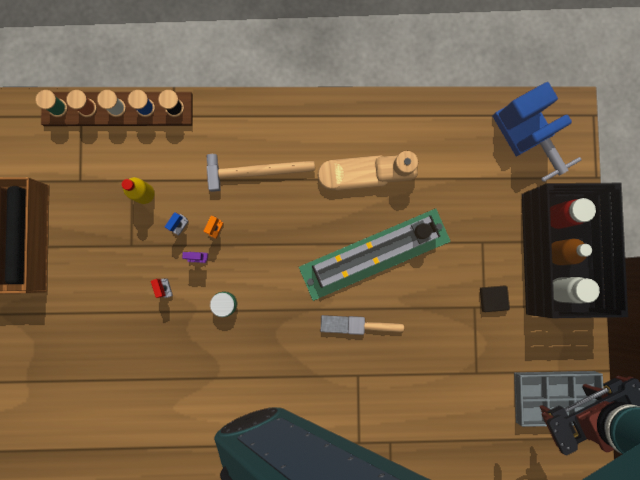

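View pics/scene0.png

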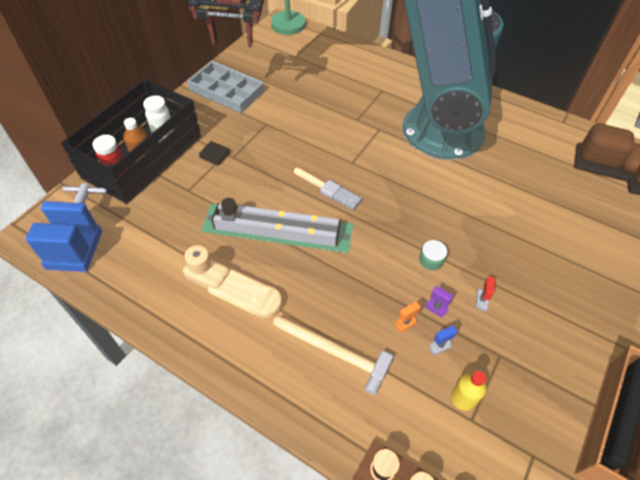

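Candidates in the top view: blue stud (176,223), orange (214,227), purple (195,257), red (161,288); the blue vise (530,115) isn't a stud. By the description I choose blue (176,223) and will check it close up.

```bash
python3 - <<'E'
from h import *
t=dict(np.load('top0.npz'));s=dict(np.load('scene0.npz'))
a=cv2.imread('pics/top0.png')[190:310,130:250];b=cv2.imread('pics/top0.png')[200:310,290:460];c=cv2.imread('pics/scene0.png')[270:370,380:510]
r=lambda x,k:cv2.resize(x,None,fx=k,fy=k,interpolation=2)
A=r(a,3);B=r(b,3);C=r(c,2)
im=np.zeros((600,800,3),np.uint8);im[:360,:360]=A[:,:];B=r(b,2.5);im[:B.shape[0],365:365+B.shape[1]]=B;im[370:570,:260]=C
cv2.imwrite('pics/crop0.png',im)
for n,f in(('top',t),('scene',s)):
    W=world(f);p=f['pixels'];h=cv2.cvtColor(p,cv2.COLOR_RGB2HSV)
    def rep(nm,m,zr):
        m=m&(W[...,2]>zr[0])&(W[...,2]<zr[1])&(f['depth']>0)
        k,l,st,ce=cv2.connectedComponentsWithStats(m.astype(np.uint8))
        for i in range(1,k):
            if st[i,4]>8:
                q=W[l==i];rc=cv2.minAreaRect((q[:,:2]*1000).astype(np.float32))
                print(n,nm,ce[i].round(),st[i,4],q.mean(0).round(4),q[:,2].max().round(4),'rect',np.round(rc[0],1),np.round(rc[1],1),round(rc[2],1))
    H,S,V=h[...,0],h[...,1],h[...,2]
    rep('blue',(H>100)&(H<125)&(S>130)&(V>60),(.035,.1))
    rep('bluetop',(H>100)&(H<125)&(S>130)&(V>60),(.066,.1))
    rep('yel',(H>18)&(H<32)&(S>170)&(V>150),(.03,.05))
    rep('green',(H>55)&(H<90)&(S>70)&(V>40),(-.01,.02))
E
```

```text
top blue [140. 110.] 10 [0.8972 0.3518 0.0463] 0.0544 rect [897.2 351.9] [12.2  3.1] 86.8
top blue [526. 137.] 9 [ 0.818  -0.5557  0.0819] 0.096 rect [ 818.3 -555.6] [1.3 4.4] 61.8
top blue [173. 222.] 168 [0.628  0.2668 0.0724] 0.0807 rect [629.  268.5] [17.3 40.5] 56.0
top bluetop [526. 137.] 9 [ 0.818  -0.5557  0.0819] 0.096 rect [ 818.3 -555.6] [1.3 4.4] 61.8
top bluetop [172. 221.] 140 [0.6286 0.2676 0.0751] 0.0807 rect [629.  268.5] [17.3 40.5] 56.0
top yel [369. 245.] 24 [ 0.5725 -0.186   0.0421] 0.0476 rect [ 572.3 -186.1] [12.1 10.3] 16.6
top yel [338. 258.] 25 [ 0.5417 -0.1123  0.0428] 0.0473 rect [ 541.5 -112.2] [13.5  9.6] 17.1
top yel [375. 260.] 26 [ 0.5351 -0.2012  0.0427] 0.0453 rect [ 534.9 -200.9] [12.7  9.7] 25.5
top yel [344. 274.] 24 [ 0.5047 -0.1272  0.0431] 0.0471 rect [ 504.7 -127.1] [11.7  9.3] 25.0
top green [372. 258.] 2183 [ 0.5432 -0.1986  0.0036] 0.0117 rect [ 553.3 -205.3] [ 88.7 369.4] 22.4
scene blue [ 72. 221.] 550 [ 0.8356 -0.585   0.0739] 0.0999 rect [ 832.4 -586. ] [ 52.9 102. ] 4.4
scene blue [ 57. 253.] 657 [ 0.9155 -0.5479  0.0685] 0.1 rect [ 9
[... 291 characters left out ...]
916.6 -550.3] [12.3 94.2] 33.8
scene bluetop [446. 333.] 169 [0.6329 0.2693 0.0727] 0.0785 rect [632.  268.4] [16.8 42.2] 58.1
scene yel [456. 395.] 21 [0.7262 0.3387 0.0407] 0.0492 rect [725.4 337.7] [14.2  1.9] 48.8
scene green [287.  23.] 396 [-0.1858 -0.6732  0.0167] 0.02 rect [-194.3 -674.8] [119.6 112.1] 36.4
scene green [212. 209.] 44 [ 0.5952 -0.379   0.0022] 0.0068 rect [ 596.  -378.5] [29.8 12.9] 22.7
scene green [279. 238.] 512 [ 0.5802 -0.1837  0.0019] 0.0087 rect [ 575.8 -196.5] [ 39.6 365. ] 22.0
scene green [348. 228.] 56 [ 0.461  -0.0542  0.0013] 0.006 rect [460.6 -55. ] [29.7 14.8] 21.8
scene green [429. 266.] 36 [0.4647 0.165  0.0166] 0.02 rect [463.4 165.7] [10.  38.3] 9.3
```

View pics/crop0.png

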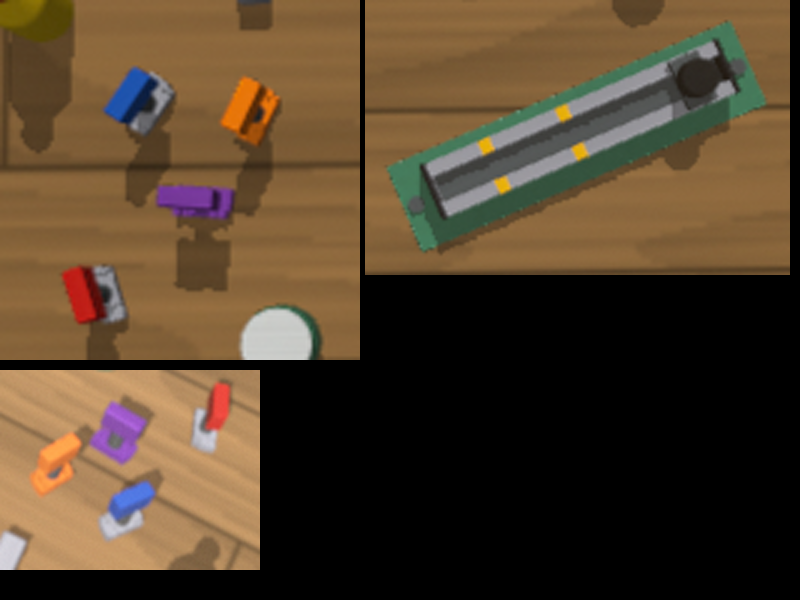

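The crop shows a blue bar on a bare steel nut at top pixel (176,223), apart from the all-orange (214,227), all-purple (195,257) and red (161,288) ones. So the choice is blue. Next, helpers for the move numbers and refined stud and rail poses.

```bash
cat >> h.py <<'E'
def inc(pos,yaw=None,R=None):
    """tool-frame increments (rad, cm) from measured pose to pos, tool down, jaw yaw (deg)"""
    from scipy.spatial.transform import Rotation as Ro
    s=ctrl.get_state();R0=np.array(s['tcp_rot'])
    y=np.radians(yaw);c,q=np.cos(y),np.sin(y)
    Rt=np.array([[c,q,0],[q,-c,0],[0,0,-1.]])
    # remove tilt noise
    rv=Ro.from_matrix(R0.T@Rt).as_rotvec()
    d=R0.T@(np.array(pos)-s['tool_pos'])*100
    cy=np.degrees(np.arctan2(R0[1,0],R0[0,0]))
    print('t',round(s['time_s'],2),'pos',s['tool_pos'].round(4),'yaw',cy.round(2),'tilt',R0[:2,2].round(4),'F',s['contact_force'].round(1),'M',s['moment'].round(2),'w',round(s['gripper_width'],4))
    print('rot',rv.round(3),'shift',d.round(2))
E
python3 - <<'E'
from h import *
inc((.6295,.2685,.27),57)
t=dict(np.load('top0.npz'));s=dict(np.load('scene0.npz'))
for f in(t,s):
    W=world(f);p=f['pixels']
    q=W[(abs(W[...,0]-.64)<.25)&(abs(W[...,1]-.3)<.2)&(W[...,2]>.015)&(f['depth']>0)]
    g=q[(q[:,2]>.09)&(q[:,2]<.16)];print('glue',g.mean(0),len(g), 'top',q[:,2].max())
    H=cv2.cvtColor(p,cv2.COLOR_RGB2HSV)
    m=(H[...,0]>100)&(H[...,0]<125)&(H[...,1]>130)&(W[...,2]>.045)&(abs(W[...,0]-.63)<.06)&(abs(W[...,1]-.268)<.06)
    b=W[m];c=b[:,:2].mean(0);e,v=np.linalg.eigh(np.cov((b[:,:2]-c).T));print(c,np.degrees(np.arctan2(v[1,1],v[0,1])),np.sqrt(e*12))
E
```

```text
t 0.1 pos [ 0.2449 -0.5471  0.2329] yaw -65.89 tilt [-0.0005  0.0016] F [-0.5 -0.6 -0.2] M [ 0.02 -0.01 -0.  ] w 0.0878
rot [-2.000e-03  1.000e-03 -2.145e+00] shift [-58.74 -68.42  -3.6 ]
glue [0.70471152 0.35105393 0.10975503] 203 top 0.12643972439676213
[0.62789116 0.26671701] 146.40453558141 [0.01738107 0.04013143]
glue [0.7117997  0.35462106 0.10935371] 280 top 0.12354888989276568
[0.63466908 0.26893914] 147.71559526385607 [0.01673762 0.04299348]
```

Emit:
{"name": "send_rows", "arguments": {"increments": [[[0,0,-2.145,-58.7,-68.4,-4,0.6],[0,0,-2.145,-58.7,-68.4,-4,0.6],[0,0,-2.145,-58.7,-68.4,-4,0.6],[0,0,-2.145,-58.7,-68.4,-4,0.6],[0,0,-2.145,-58.7,-68.4,-4,0.6]]], "squeeze": 20}}

```text
time_s: 0.72
tool_pos: [0.3786, -0.2633, 0.2474]
tcp_rot: [[0.979, -0.205, 0.0], [-0.205, -0.979, 0.0], [-0.0, -0.0, -1.0]]
contact_force: [1.3, -0.8, 0.8]
gripper_width: 0.0528
```

```bash
python3 -c "
from h import *
inc((.6,.25,.27),57)"
```

```text
t 0.72 pos [ 0.3786 -0.2633  0.2474] yaw -11.85 tilt [0.     0.0003] F [ 1.3 -0.8  0.8] M [-0.02 -0.06 -0.01] w 0.0528
rot [-0.    -0.    -1.202] shift [ 11.12 -54.79  -2.24]
```

Emit:
{"name": "send_rows", "arguments": {"increments": [[[0,0,-1.2,11,-55,-2.2,0.6],[0,0,-1.2,11,-55,-2.2,0.6],[0,0,-1.2,11,-55,-2.2,0.6],[0,0,-1.2,11,-55,-2.2,0.6],[0,0,-1.2,11,-55,-2.2,0.6]]]}}

```text
time_s: 1.35
tool_pos: [0.503, 0.0231, 0.2597]
tcp_rot: [[0.744, 0.668, -0.0], [0.668, -0.744, -0.0], [-0.0, 0.0, -1.0]]
contact_force: [0.4, -0.4, -0.0]
gripper_width: 0.0524
```

```bash
python3 -c "
from h import *
inc((.6,.25,.27),57)"
```

```text
t 1.35 pos [0.503  0.0231 0.2597] yaw 41.9 tilt [-0.0001 -0.0001] F [ 0.4 -0.4 -0. ] M [ 0.01 -0.11 -0.  ] w 0.0524
rot [ 0.     0.    -0.264] shift [ 22.37 -10.41  -1.03]
```

Emit:
{"name": "send_rows", "arguments": {"increments": [[[0,0,-0.26,22.4,-10.4,-1,0.6],[0,0,-0.26,22.4,-10.4,-1,0.6],[0,0,-0.26,22.4,-10.4,-1,0.6],[0,0,-0.26,22.4,-10.4,-1,0.6],[0,0,-0.26,22.4,-10.4,-1,0.6]]]}}

```text
time_s: 1.98
tool_pos: [0.6023, 0.2513, 0.2689]
tcp_rot: [[0.549, 0.836, 0.0], [0.836, -0.549, 0.001], [0.001, -0.001, -1.0]]
contact_force: [-1.0, -0.5, -0.6]
gripper_width: 0.0521
```

```bash
python3 -c "
from h import *
inc((.63,.2685,.27),57)
f=grab('wrist','w1.png');np.savez('w1.npz',**f)
R=np.array(f['R']);print(-R.T@np.array(f['t']),R[2],f['fx'])
s=ctrl.get_state();print('cam z in tool',s['tcp_rot'].T@R[2],'cam pos in tool',s['tcp_rot'].T@(-R.T@f['t']-s['tool_pos']))"
```

```text
t 1.98 pos [0.6023 0.2513 0.2689] yaw 56.67 tilt [0.0001 0.0012] F [-1.  -0.5 -0.6] M [ 0.02 -0.14  0.03] w 0.0521
rot [-0.001 -0.001 -0.006] shift [ 2.96  1.37 -0.11]
[0.54804211 0.28773186 0.41958264] [ 0.20025018 -0.13050504 -0.97101406] 416.2379558969677
cam z in tool [0.00228542 0.23978136 0.97082422] cam pos in tool [ 0.00287464 -0.0658984  -0.15074861]
```

View pics/w1.png

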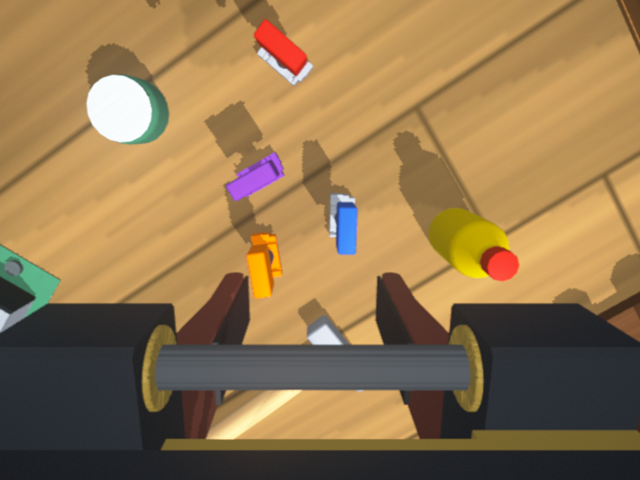

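The wrist view shows the blue stud at (346,228) with its steel nut below, bar along the tool's y. Purple is at (255,177), orange at (262,270), glue at (480,245). I'll measure it from this view.

```bash
python3 - <<'E'
from h import *
f=dict(np.load('w1.npz'));W=world(f);H=cv2.cvtColor(f['pixels'],cv2.COLOR_RGB2HSV)
m=(H[...,0]>100)&(H[...,0]<125)&(H[...,1]>130);m[:150]=0;m[280:]=0;m&=(W[...,2]>.03)
q=W[m];print(m.sum(),q[:,2].min(),q[:,2].max())
for lo in(.066,.07):
    b=q[q[:,2]>lo];rc=cv2.minAreaRect((b[:,:2]*1000).astype(np.float32));c=b[:,:2].mean(0);e,v=np.linalg.eigh(np.cov((b[:,:2]-c).T))
    print(lo,rc,c,np.degrees(np.arctan2(v[1,1],v[0,1])),np.sqrt(12*e),b[:,2].mean())
E
```

```text
941 0.050393440344482114 0.41958263704051707
0.066 ((600.2418212890625, 280.77960205078125), (22.865915298461914, 102.80929565429688), 69.87451171875) [0.62761208 0.27062451] 150.59112853880288 [0.01649636 0.04523261] 0.07488034726970821
0.07 ((600.2418212890625, 280.77960205078125), (22.865915298461914, 102.80929565429688), 69.87451171875) [0.62783446 0.27056476] 150.50099687399165 [0.01644161 0.04496617] 0.07500050725882802
```

```bash
python3 - <<'E'
from h import *
f=dict(np.load('w1.npz'));W=world(f);H=cv2.cvtColor(f['pixels'],cv2.COLOR_RGB2HSV)
m=(H[...,0]>100)&(H[...,0]<125)&(H[...,1]>130);m[:150]=0;m[280:]=0;m&=(W[...,2]>.03)&(W[...,2]<.09)
q=W[m]
for lo in(.066,.072):
    b=q[q[:,2]>lo];rc=cv2.minAreaRect((b[:,:2]*1000).astype(np.float32));c=b[:,:2].mean(0);e,v=np.linalg.eigh(np.cov((b[:,:2]-c).T))
    print(lo,rc,c,np.degrees(np.arctan2(v[1,1],v[0,1])),np.sqrt(12*e),b[:,2].mean())
inc((.6290,.2695,.15),58.5)
E
```

```text
0.066 ((628.7222290039062, 270.29754638671875), (15.189982414245605, 41.28507995605469), 56.03365707397461) [0.62798175 0.27054503] 146.53053637012107 [0.0152697  0.04152476] 0.07327894290375789
0.072 ((628.5918579101562, 270.36737060546875), (15.080163955688477, 41.006309509277344), 56.15476608276367) [0.62856737 0.2704462 ] 146.13021541209264 [0.01482917 0.04063565] 0.07349685023431222
t 2.02 pos [0.6013 0.249  0.2688] yaw 56.6 tilt [-0.0012 -0.0004] F [-0.3 -0.3 -0.1] M [ 0.01 -0.12 -0.01] w 0.0525
rot [-0.001  0.001 -0.033] shift [ 3.25  1.19 11.87]
```

Emit:
{"name": "send_rows", "arguments": {"increments": [[[0,0,0,3.2,1.2,0,0.6],[0,0,0,3.2,1.2,6,0.6],[0,0,0,3.2,1.2,12,0.6],[0,0,0,3.2,1.2,15,0.6],[0,0,0,3.2,1.2,15,0.6]]]}}

```text
time_s: 2.65
tool_pos: [0.6263, 0.2651, 0.1169]
tcp_rot: [[0.554, 0.833, -0.007], [0.833, -0.554, -0.002], [-0.006, -0.004, -1.0]]
contact_force: [0.1, -0.6, 0.3]
gripper_width: 0.0531
```

```bash
python3 -c "
from h import *
inc((.629,.270,.057),56.4)
f=grab('wrist','w2.png')
W=world(f);H=cv2.cvtColor(f['pixels'],cv2.COLOR_RGB2HSV)
m=(H[...,0]>100)&(H[...,0]<125)&(H[...,1]>130);m&=(W[...,2]>.066)&(W[...,2]<.09)&(abs(W[...,0]-.63)<.05)&(abs(W[...,1]-.27)<.05)
b=W[m];print(cv2.minAreaRect((b[:,:2]*1000).astype(np.float32)),len(b))
"
```

```text
t 2.65 pos [0.6263 0.2651 0.1169] yaw 56.36 tilt [-0.0068 -0.0024] F [ 0.1 -0.6  0.3] M [-0.01 -0.12 -0.01] w 0.0531
rot [-0.004  0.006 -0.001] shift [ 0.6  -0.02  5.98]
((629.0958251953125, 270.44287109375), (15.23405647277832, 41.505210876464844), 56.20639419555664) 2572
```

View pics/w2.png

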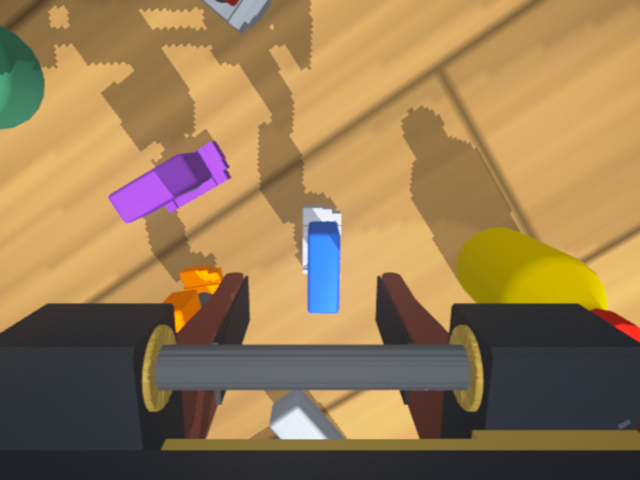

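```bash
python3 -c "
from h import *
f=grab('wrist')
s=ctrl.get_state();print(s['tool_pos'],s['tcp_rot'][:,2])
W=world(f);H=cv2.cvtColor(f['pixels'],cv2.COLOR_RGB2HSV)
T=(W-s['tool_pos'])@s['tcp_rot']
for n,m in(('or',(H[...,0]>5)&(H[...,0]<16)&(H[...,1]>200)),('pur',(H[...,0]>130)&(H[...,0]<155)&(H[...,1]>80))):
    m=m&(W[...,2]>.01)&(W[...,2]<.09);b=T[m];print(n,len(b),np.percentile(b,[1,99],axis=0).round(3))
g=dict(np.load('w1.npz'));W=world(g);H=cv2.cvtColor(g['pixels'],cv2.COLOR_RGB2HSV);T=(W-np.array([.629,.270,.057]))@s['tcp_rot']
m=(H[...,0]>5)&(H[...,0]<14)&(H[...,1]>200)&(W[...,2]>.005)&(W[...,2]<.09);m[:220]=0;m[305:]=0;m[:,:240]=0;m[:,300:]=0;b=T[m];print('or1',len(b),np.percentile(b,[1,50,99],axis=0).round(3))
inc((.629,.270,.057),56.4)
"
```

```text
[0.62945314 0.26661419 0.12087015] [ 5.91181290e-04  5.18662881e-05 -9.99999824e-01]
or 784 [[-0.087  0.016  0.049]
 [-0.067  0.03   0.11 ]]
pur 4346 [[-0.096 -0.062  0.046]
 [-0.056 -0.026  0.11 ]]
or1 8 [[-0.073  0.027  0.007]
 [-0.069  0.033  0.008]
 [-0.068  0.039  0.044]]
t 2.75 pos [0.6295 0.2666 0.1209] yaw 56.38 tilt [0.0006 0.0001] F [ 0.2 -0.2  0.6] M [ 0.03 -0.1   0.  ] w 0.0524
rot [ 0. -0. -0.] shift [ 0.25 -0.23  6.39]
```

Orange's nearest face is 67 mm from the axis and the finger backs reach 40 mm, so it's clear. I'll descend.

Emit:
{"name": "send_rows", "arguments": {"increments": [[[0,0,0,0.25,-0.2,3,0.6],[0,0,0,0.25,-0.2,5,0.6],[0,0,0,0.25,-0.2,6.4,0.6],[0,0,0,0.25,-0.2,6.4,0.6],[0,0,0,0.25,-0.2,6.4,0.6]]]}}

```text
time_s: 3.38
tool_pos: [0.6295, 0.2708, 0.0565]
tcp_rot: [[0.553, 0.833, 0.001], [0.833, -0.553, 0.0], [0.001, 0.001, -1.0]]
contact_force: [-0.5, -0.7, -0.4]
gripper_width: 0.0527
```

```bash
python3 -c "
from h import *
inc((.629,.270,.057),56.4)
f=grab('wrist','w3.png')
inc((.629,.270,.057),56.4)
"
```

```text
t 3.38 pos [0.6295 0.2708 0.0565] yaw 56.43 tilt [0.0011 0.0004] F [-0.5 -0.7 -0.4] M [ 0.05 -0.16  0.  ] w 0.0527
rot [ 0.001 -0.001  0.001] shift [-0.1   0.01 -0.05]
t 3.42 pos [0.6295 0.2709 0.0567] yaw 56.44 tilt [0.0014 0.0005] F [ 0.5  0.2 -0.1] M [ 0.03 -0.14  0.03] w 0.0528
rot [ 0.001 -0.001  0.001] shift [-0.11  0.01 -0.03]
```

View pics/w3.png

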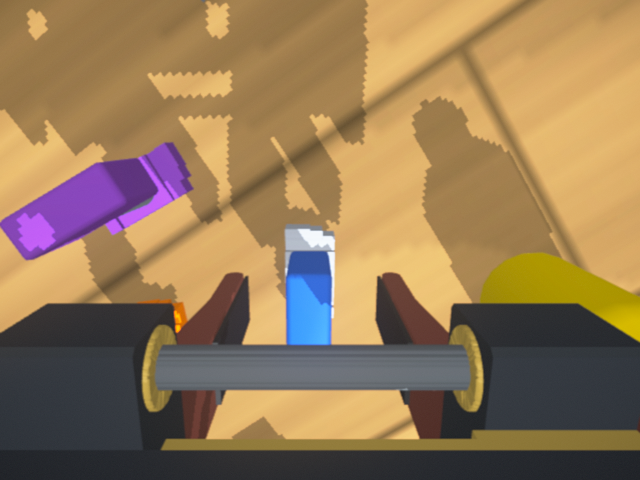

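The blue bar (308,300) stands midway between the jaws (248 and 378). I'll close at about 15 N so the strip force and turning don't slip it.

Emit:
{"name": "send_rows", "arguments": {"increments": [[[0,0,0,0,0,0,0.2],[0,0,0,0,0,0,0.12],[0,0,0,0,0,0,0.05],[0,0,0,0,0,0,0.05],[0,0,0,0,0,0,0.05]]], "squeeze": 25}}

```text
time_s: 4.05
tool_pos: [0.6287, 0.2707, 0.0558]
tcp_rot: [[0.553, 0.833, -0.0], [0.833, -0.553, 0.0], [-0.0, -0.0, -1.0]]
contact_force: [0.4, -0.5, -0.3]
gripper_width: 0.0162
```

Emit:
{"name": "send_rows", "arguments": {"increments": [[[0,0,0,0,0,0,0.05],[0,0,0,0,0,-0.5,0.05],[0,0,0,0,0,-3,0.05],[0,0,0,0,0,-7,0.05],[0,0,0,0,0,-11,0.05]]]}}

```text
time_s: 4.68
tool_pos: [0.6284, 0.2706, 0.1667]
tcp_rot: [[0.553, 0.833, -0.001], [0.833, -0.553, -0.0], [-0.001, -0.001, -1.0]]
contact_force: [0.8, -0.2, -1.4]
gripper_width: 0.0155
```

```bash
python3 -c "
from h import *
inc((.5385,-.1567,.18),22.5)
f=grab('wrist','w4.png')
inc((.5385,-.1567,.18),22.5)
"
```

```text
t 4.67 pos [0.6284 0.2706 0.1667] yaw 56.44 tilt [-0.0009 -0.0001] F [ 0.8 -0.2 -1.4] M [-0.01 -0.16  0.03] w 0.0155
rot [-0.     0.001  0.592] shift [-40.58  16.13  -1.32]
t 4.72 pos [0.6316 0.2717 0.1731] yaw 56.44 tilt [0.0076 0.0026] F [1.1 0.5 1.9] M [ 0.14 -0.25  0.01] w 0.0156
rot [ 0.003 -0.008  0.592] shift [-40.84  15.93  -0.87]
```

View pics/w4.png

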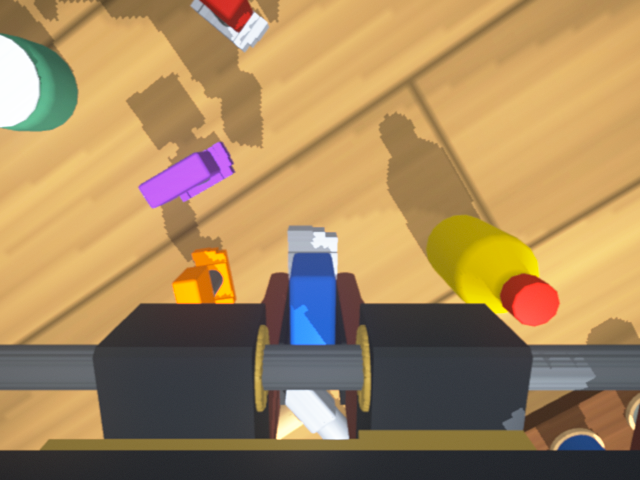

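Held: the blue bar is between the jaws at (312,295) with nut corners visible at (312,240). Now carry it to the rail.

Emit:
{"name": "send_rows", "arguments": {"increments": [[[0,0,0.59,-40.7,16,-1,0.05],[0,0,0.59,-40.7,16,-1,0.05],[0,0,0.59,-40.7,16,-1,0.05],[0,0,0.59,-40.7,16,-1,0.05],[0,0,0.59,-40.7,16,-1,0.05]]]}}

```text
time_s: 5.35
tool_pos: [0.5627, -0.0365, 0.173]
tcp_rot: [[0.923, 0.385, 0.001], [0.385, -0.923, -0.0], [0.001, 0.0, -1.0]]
contact_force: [0.4, 0.2, -2.2]
gripper_width: 0.0158
```

```bash
python3 -c "
from h import *
inc((.5385,-.1567,.16),22.5)
"
```

```text
t 5.35 pos [ 0.5627 -0.0365  0.173 ] yaw 22.63 tilt [ 0.0006 -0.0001] F [ 0.4  0.2 -2.2] M [-0.06 -0.14 -0.01] w 0.0158
rot [ 0.    -0.001  0.002] shift [-6.86 10.16  1.3 ]
```

Emit:
{"name": "send_rows", "arguments": {"increments": [[[0,0,0,-6.8,10.1,1.3,0.05],[0,0,0,-6.8,10.1,1.3,0.05],[0,0,0,-6.8,10.1,1.3,0.05],[0,0,0,-6.8,10.1,1.3,0.05],[0,0,0,-6.8,10.1,1.3,0.05]]]}}

```text
time_s: 5.98
tool_pos: [0.5397, -0.1527, 0.16]
tcp_rot: [[0.922, 0.386, 0.0], [0.386, -0.922, 0.001], [0.0, -0.0, -1.0]]
contact_force: [-0.5, 0.7, -2.8]
gripper_width: 0.0159
```

```bash
python3 -c "
from h import *
inc((.5385,-.1567,.16),22.5)
f=grab('wrist','w5.png');np.savez('w5.npz',**f)
inc((.5385,-.1567,.16),22.5)
f=grab('top','t5.png');np.savez('t5.npz',**f)
"
```

```text
t 5.97 pos [ 0.5397 -0.1527  0.16  ] yaw 22.72 tilt [0.     0.0006] F [-0.5  0.7 -2.8] M [ 0.02 -0.1   0.  ] w 0.0159
rot [-0.    -0.     0.004] shift [-0.26  0.33 -0.  ]
t 6.03 pos [ 0.5397 -0.1526  0.16  ] yaw 22.75 tilt [0.0001 0.0003] F [ 0.3 -0.3 -1.8] M [-0.02 -0.07  0.02] w 0.0162
rot [-0.    -0.     0.004] shift [-0.27  0.33  0.  ]
```

View pics/w5.png

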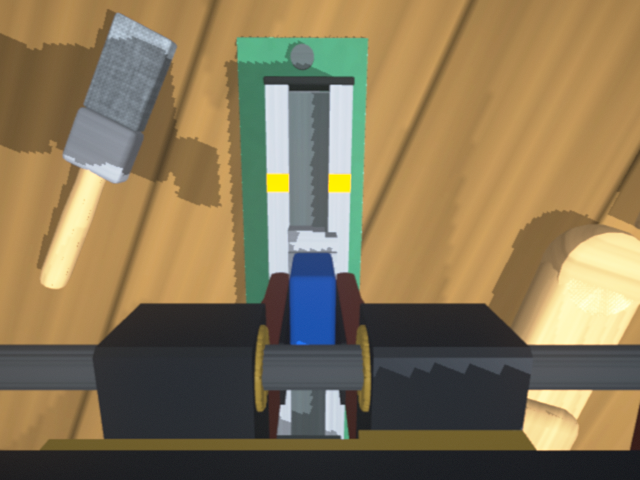

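```bash
cat >> h.py <<'E'
def ray(f,uv,z):
    uv=np.atleast_2d(uv).astype(float);R=np.array(f['R']);C=-R.T@np.array(f['t'])
    d=np.c_[(uv[:,0]-f['cx'])/f['fx'],(uv[:,1]-f['cy'])/f['fy'],np.ones(len(uv))]@R
    return C+d*((z-C[2])/d[:,2])[:,None]
E
python3 - <<'E'
from h import *
f=dict(np.load('w5.npz'));p=f['pixels'].astype(int)
for r in(100,130,150,182,200,215,238,245,250,262,270): print(r,[ '%d'%x for x in p[r,262:356].mean(1)])
im=cv2.imread('pics/w5.png')[160:350,240:390];cv2.imwrite('pics/w5c.png',cv2.resize(im,None,fx=4,fy=3.1,interpolation=0))
E
```

```text
100 ['96', '97', '119', '176', '222', '227', '226', '223', '221', '221', '221', '221', '224', '226', '226', '225', '224', '223', '223', '222', '222', '223', '224', '223', '222', '207', '163', '132', '128', '127', '127', '127', '129', '128', '130', '129', '132', '132', '130', '128', '128', '129', '131', '129', '129', '128', '127', '126', '126', '126', '114', '97', '93', '93', '94', '93', '93', '94', '92', '93', '95', '96', '94', '93', '93', '91', '101', '148', '206', '228', '228', '226', '224', '223', '222', '222', '223', '226', '227', '226', '225', '224', '223', '223', '223', '224', '225', '225', '223', '218', '193', '151', '139', '139']
130 ['96', '95', '103', '148', '204', '225', '226', '224', '222', '221', '222', '222', '222', '225', '226', '225', '223', '223', '223', '221', '221', '222', '223', '224', '223', '211', '178', '139', '128', '127', '127', '127', '128', '128', '129', '131', '130', '132', '131', '131', '131', '131', '130', '131', '130', '128', '128', '127', '127', '129', '131', '122', '105', '97', '96', '94', '95', '94', '95', '95', '95', '96', '94', '94', '93', '94', '1
[... 5285 characters left out ...]
 '220', '222', '223', '214', '180', '146', '137', '139', '138', '138', '139', '139']
270 ['94', '94', '95', '95', '93', '104', '143', '196', '219', '222', '221', '221', '222', '222', '221', '221', '221', '221', '221', '221', '221', '221', '219', '219', '219', '212', '184', '156', '133', '97', '76', '75', '75', '76', '75', '76', '77', '77', '75', '77', '75', '75', '76', '76', '78', '77', '76', '77', '75', '77', '77', '77', '77', '76', '77', '77', '77', '77', '78', '78', '76', '77', '76', '77', '77', '77', '78', '77', '76', '74', '77', '103', '164', '213', '221', '221', '222', '221', '222', '223', '222', '221', '222', '224', '225', '212', '171', '143', '137', '137', '138', '136', '137', '136']
```

View pics/w5c.png

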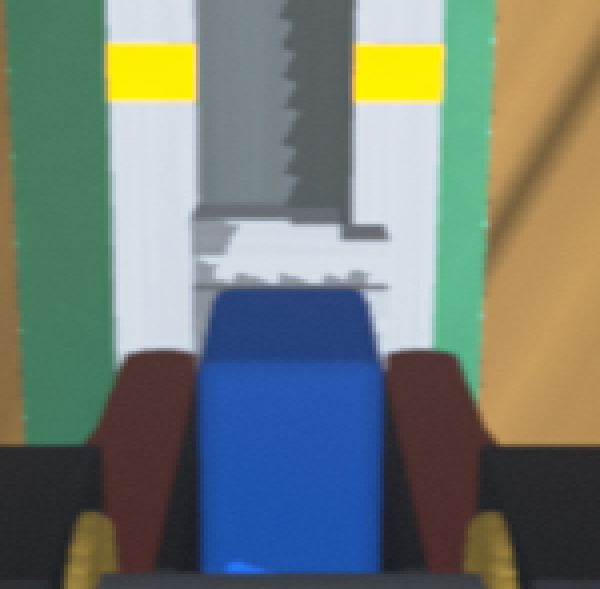

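```bash
cat >> h.py <<'E'
def edge(g,r,a,b,avg=1):
    """subpixel column of strongest gradient in row r between a,b"""
    row=g[r-avg+1:r+avg].mean(0);d=np.abs(np.diff(row))[a:b];k=d.argmax();w=d[max(0,k-2):k+3]
    return a+max(0,k-2)+(w*np.arange(len(w))).sum()/w.sum()+.5
def slotmeas(f,s,rows,L=(280,300),Rr=(318,340),z=.04):
    g=f['pixels'].astype(float).mean(2);R=s['tcp_rot'];p0=s['tool_pos']
    out=[]
    for rg in(L,Rr):
        uv=[[edge(g,r,*rg),r] for r in rows]
        T=(ray(f,uv,z)-p0)@R
        k=np.polyfit(T[:,1],T[:,0],1);res=T[:,0]-np.polyval(k,T[:,1])
        out.append((k,res.std()*1000))
        print('edge x@y=0 %.2f mm slope %.2f deg  res %.2f  x@mean %.2f'%(k[1]*1000,np.degrees(np.arctan(k[0])),res.std()*1000,T[:,0].mean()*1000))
    print('centre at y=0: %.2f mm, yaw slope %.2f deg'%((out[0][0][1]+out[1][0][1])*500,np.degrees(np.arctan((out[0][0][0]+out[1][0][0])/2))))
E
python3 - <<'E'
from h import *
f=dict(np.load('w5.npz'));s=ctrl.get_state();g=f['pixels'].astype(float).mean(2)
slotmeas(f,s,list(range(95,170,3))+list(range(196,222,3)))
slotmeas(f,s,list(range(95,170,3))+list(range(196,222,3)),(258,280),(342,360))
R=s['tcp_rot'];p0=s['tool_pos'];b=p0[2]-.056
print('bottom',b)
for r,z in((235,b),(240,b+.006),(245,b+.012)):
    uv=[[286.8+.5 if r<240 else 288,r],[337,r]];print((ray(f,uv,z)-p0)@R)
# blue bar edges
H=cv2.cvtColor(f['pixels'],cv2.COLOR_RGB2HSV);m=(H[...,0]>100)&(H[...,0]<125)&(H[...,1]>130)
for r,z in((256,b+.074),(275,b+.074),(300,b+.074),(330,b+.074)):
    c=np.where(m[r])[0];c=c[(c>270)&(c<350)];print(r,c.min(),c.max(),((ray(f,[[c.min()-.5,r],[c.max()+.5,r]],z)-p0)@R).round(4).tolist())
E
```

```text
edge x@y=0 -15.08 mm slope -0.25 deg  res 0.04  x@mean -14.84
edge x@y=0 10.45 mm slope -0.30 deg  res 0.05  x@mean 10.74
centre at y=0: -2.32 mm, yaw slope -0.27 deg
edge x@y=0 -29.50 mm slope -0.32 deg  res 0.04  x@mean -29.19
edge x@y=0 24.76 mm slope -0.28 deg  res 0.05  x@mean 25.03
centre at y=0: -2.37 mm, yaw slope -0.30 deg
bottom 0.10401386883886865
[[-0.01232877 -0.01724455  0.05600171]
 [ 0.0130122  -0.01722561  0.05600689]]
[[-0.01164824 -0.01610388  0.05000157]
 [ 0.01268214 -0.01608569  0.05000654]]
[[-0.01132259 -0.01510131  0.04400139]
 [ 0.01235022 -0.01508361  0.04400622]]
256 294 329 [[-0.0058, -0.0275, -0.018], [0.0061, -0.0275, -0.018]]
275 291 333 [[-0.0069, -0.0209, -0.018], [0.0075, -0.0208, -0.018]]
300 289 335 [[-0.0077, -0.0119, -0.018], [0.0083, -0.0119, -0.018]]
330 290 335 [[-0.0075, -0.0008, -0.018], [0.0085, -0.0008, -0.018]]
```

```bash
python3 - <<'E'
from h import *
f=dict(np.load('w5.npz'));s=ctrl.get_state()
H=cv2.cvtColor(f['pixels'],cv2.COLOR_RGB2HSV);m=(H[...,0]>22)&(H[...,0]<34)&(H[...,1]>220);m[:,:262]=0;m[:,355:]=0;m[220:]=0
v,u=np.where(m);print(((ray(f,[[u.mean(),v.mean()]],.04)-s['tool_pos'])@s['tcp_rot']).round(4))
E
```

```text
[[-0.0021 -0.0371  0.12  ]]
```

Emit:
{"name": "send_rows", "arguments": {"increments": [[[0,0,0.005,-0.27,0.3,0,0.05],[0,0,0.005,-0.27,0.3,2,0.05],[0,0,0.005,-0.27,0.3,4,0.05],[0,0,0.005,-0.27,0.3,5,0.05],[0,0,0.005,-0.27,0.3,5,0.05]]]}}

```text
time_s: 6.7
tool_pos: [0.5377, -0.1576, 0.1094]
tcp_rot: [[0.925, 0.38, -0.001], [0.38, -0.925, 0.001], [-0.001, -0.001, -1.0]]
contact_force: [-0.2, -0.5, -1.4]
gripper_width: 0.0156
```

```bash
python3 -c "
from h import *
inc((.5385,-.1567,.10),22.5)
f=grab('wrist','w6.png');np.savez('w6.npz',**f)
s=ctrl.get_state();np.savez('s6.npz',**s)
inc((.5385,-.1567,.10),22.5)
im=cv2.imread('pics/w6.png')[60:350,220:410];cv2.imwrite('pics/w6c.png',cv2.resize(im,None,fx=3.5,fy=2,interpolation=0))
"
```

```text
t 6.7 pos [ 0.5377 -0.1576  0.1094] yaw 22.36 tilt [-0.0013  0.0006] F [-0.2 -0.5 -1.4] M [-0.03 -0.1  -0.01] w 0.0156
rot [-0.001  0.001 -0.002] shift [ 0.11 -0.05  0.94]
t 6.75 pos [ 0.5382 -0.1578  0.11  ] yaw 22.36 tilt [-0.0002  0.0002] F [-0.4 -0.2 -1.5] M [-0.07 -0.07  0.  ] w 0.016
rot [-0.     0.    -0.002] shift [ 0.07 -0.09  1.  ]
```

View pics/w6c.png

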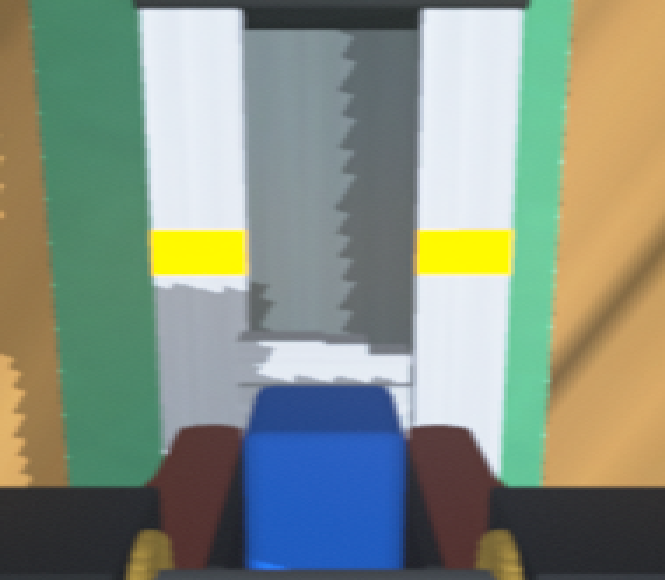

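```bash
python3 - <<'E'
from h import *
f=dict(np.load('w6.npz'));s=dict(np.load('s6.npz'));g=f['pixels'].astype(float).mean(2)
slotmeas(f,s,list(range(76,170,3))+list(range(200,222,3)),(280,300),(326,348))
b=s['tool_pos'][2]-.056;R=s['tcp_rot'];p0=s['tool_pos']
for r in(228,230,234,238,242,246,250): print(r,g[r,282:296].round().astype(int),g[r,330:344].round().astype(int))
for r,z,u in((229,b,(288.6,337.4)),(240,b+.012,(288.6,337.4)),(251,b+.012,(288.6,337.4))): print(((ray(f,[[x,r] for x in u],z)-p0)@R).round(4).tolist())
E
```

```text
edge x@y=0 -11.73 mm slope 0.04 deg  res 0.04  x@mean -11.78
edge x@y=0 13.81 mm slope 0.04 deg  res 0.04  x@mean 13.76
centre at y=0: 1.04 mm, yaw slope 0.04 deg
228 [167 167 168 169 169 160 138 123 121 121 121 120 120 120] [105 103 102 102 103 103 101 118 182 234 238 237 236 237]
230 [167 167 167 168 166 156 142 137 139 137 138 146 161 168] [104 103 102 103 102 102 101 118 181 234 238 237 237 237]
234 [167 167 167 167 169 168 166 166 165 166 166 165 166 166] [120 121 122 121 121 120 114 122 182 233 238 237 236 237]
238 [167 168 168 168 168 169 167 167 169 167 168 167 168 170] [229 229 229 229 229 228 219 192 197 232 238 237 236 237]
242 [168 168 167 168 168 168 169 168 168 170 184 202 211 225] [236 235 235 236 236 235 222 184 195 232 238 237 236 237]
246 [168 168 168 167 168 169 169 169 169 168 172 196 226 233] [236 236 236 236 237 235 217 166 190 232 238 237 237 237]
250 [166 168 168 166 167 168 166 165 165 165 165 164 164 165] [167 179 209 230 234 232 212 165 190 232 237 237 236 236]
[[-0.012, -0.0209, 0.056], [0.0128, -0.0209, 0.056]]
[[-0.0113, -0.0181, 0.044], [0.0121, -0.0181, 0.044]]
[[-0.0114, -0.0127, 0.044], [0.0122, -0.0127, 0.044]]
```

Emit:
{"name": "send_rows", "arguments": {"increments": [[[0,0,0,0.03,0,0.5,0.05],[0,0,0,0.03,0,0.8,0.05],[0,0,0,0.03,0,0.8,0.05],[0,0,0,0.03,0,0.8,0.05],[0,0,0,0.03,0,0.8,0.05]]]}}

```text
time_s: 7.38
tool_pos: [0.5384, -0.1579, 0.102]
tcp_rot: [[0.925, 0.38, 0.0], [0.38, -0.925, 0.0], [0.0, 0.0, -1.0]]
contact_force: [0.5, 0.5, -1.8]
gripper_width: 0.016
```

```bash
python3 - <<'E'
from h import *
s=ctrl.get_state()
f=grab('wrist','w7.png')
g=f['pixels'].astype(float).mean(2)
inc((.5385,-.1567,.10),22.5)
slotmeas(f,s,list(range(76,170,3))+list(range(200,222,3)),(280,300),(326,352))
for r in(228,232,236,240,244,248): print(r,g[r,282:297].round().astype(int),g[r,328:348].round().astype(int))
im=cv2.imread('pics/w7.png')[180:280,260:370];cv2.imwrite('pics/w7c.png',cv2.resize(im,None,fx=6,fy=6,interpolation=0))
np.savez('w7.npz',**f)
E
```

```text
t 7.42 pos [ 0.5384 -0.1579  0.102 ] yaw 22.34 tilt [0.0002 0.    ] F [-0.6 -0.1 -2.8] M [ 0.01 -0.09  0.  ] w 0.0157
rot [ 0.    -0.    -0.003] shift [ 0.05 -0.11  0.2 ]
edge x@y=0 -11.94 mm slope 0.10 deg  res 0.06  x@mean -12.05
edge x@y=0 13.59 mm slope 0.09 deg  res 0.03  x@mean 13.49
centre at y=0: 0.83 mm, yaw slope 0.10 deg
228 [169 169 171 171 171 161 139 122 122 120 121 122 120 121 122] [105 103 105 104 103 103 104 103 108 145 208 236 238 237 237 238 239 239
 238 238]
232 [169 169 171 171 172 170 168 169 169 167 167 172 199 231 235] [118 119 117 119 119 118 118 115 114 145 205 236 238 237 237 238 239 239
 238 237]
236 [168 169 169 171 171 170 169 168 168 168 168 168 170 177 190] [135 134 134 135 134 135 134 133 132 152 206 235 238 237 237 238 238 239
 238 237]
240 [168 168 169 171 171 170 167 168 166 165 166 165 165 166 176] [234 234 235 234 235 234 235 234 228 217 225 235 237 237 237 238 238 239
 238 237]
244 [168 168 169 171 170 170 173 198 228 236 237 237 236 236 236] [237 237 237 237 237 237 237 236 220 192 220 235 237 237 237 238 238 239
 238 237]
248 [168 167 168 170 169 171 179 192 210 228 233 236 237 236 236] [186 178 191 198 215 234 238 236 221 191 220 235 237 237 237 238 238 238
 237 236]
```

View pics/w7c.png

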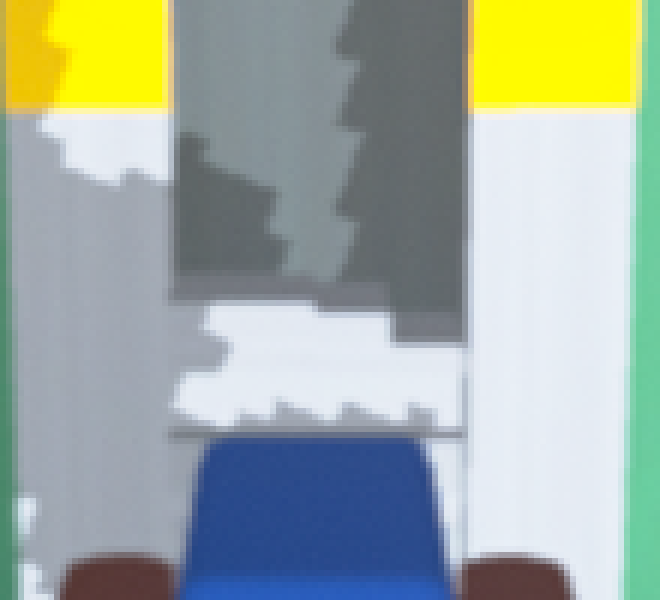

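The nut is 6 mm above the rail. Its edges (columns 288 to 337) lie almost over the slot edges (288 to 337.7), and the slot centre is about 0.4 mm towards tool +x. I'll shift that and enter slowly.

Emit:
{"name": "send_rows", "arguments": {"increments": [[[0,0,0,0.04,0,0.3,0.05],[0,0,0,0.04,0,0.5,0.05],[0,0,0,0.04,0,0.65,0.05],[0,0,0,0.04,0,0.8,0.05],[0,0,0,0.04,0,0.9,0.05]]]}}

```text
time_s: 8.05
tool_pos: [0.5387, -0.1577, 0.0928]
tcp_rot: [[0.925, 0.38, -0.0], [0.38, -0.925, 0.0], [-0.0, -0.0, -1.0]]
contact_force: [-0.5, 0.6, -1.7]
gripper_width: 0.0162
```

```bash
python3 - <<'E'
from h import *
inc((.5385,-.1567,.10),22.5)
f=grab('wrist','w8.png')
inc((.5385,-.1567,.10),22.5)
im=cv2.imread('pics/w8.png')[180:280,260:370];cv2.imwrite('pics/w8c.png',cv2.resize(im,None,fx=6,fy=6,interpolation=0))
E
```

```text
t 8.05 pos [ 0.5387 -0.1577  0.0928] yaw 22.35 tilt [-0.0001  0.0001] F [-0.5  0.6 -1.7] M [-0.05 -0.16  0.01] w 0.0162
rot [-0.     0.    -0.003] shift [ 0.02 -0.1  -0.72]
t 8.1 pos [ 0.5386 -0.1577  0.0927] yaw 22.35 tilt [-0.0002  0.0002] F [ 0.2 -0.5 -1.7] M [-0.02 -0.09 -0.01] w 0.0161
rot [-0.     0.    -0.003] shift [ 0.02 -0.09 -0.73]
```

View pics/w8c.png

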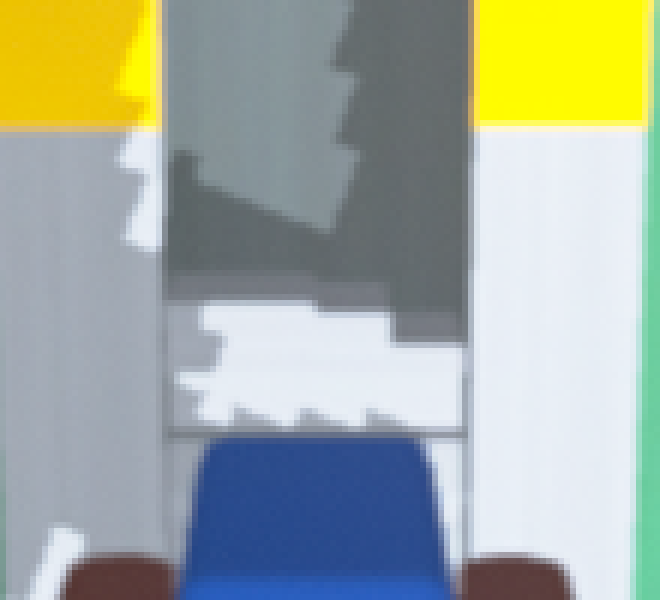

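The nut (crop 168–465) sits inside the slot (165–470), with no contact force as it enters. I'll continue down towards the strip.

Emit:
{"name": "send_rows", "arguments": {"increments": [[[0,0,0,0,0,0.2,0.05],[0,0,0,0,0,0.4,0.05],[0,0,0,0,0,0.6,0.05],[0,0,0,0,0,0.8,0.05],[0,0,0,0,0,1,0.05]]]}}

```text
time_s: 8.72
tool_pos: [0.5387, -0.1577, 0.0827]
tcp_rot: [[0.925, 0.38, -0.0], [0.38, -0.925, 0.0], [-0.0, -0.0, -1.0]]
contact_force: [-0.5, 0.5, -1.9]
gripper_width: 0.0164
```

Emit:
{"name": "send_rows", "arguments": {"increments": [[[0,0,0,0,0,0.15,0.05],[0,0,0,0,0,0.3,0.05],[0,0,0,0,0,0.4,0.05],[0,0,0,0,0,0.5,0.05],[0,0,0,0,0,0.5,0.05]]]}}

```text
time_s: 9.35
tool_pos: [0.5387, -0.1577, 0.078]
tcp_rot: [[0.925, 0.38, 0.0], [0.38, -0.925, 0.0], [0.0, -0.0, -1.0]]
contact_force: [-1.0, -0.4, 2.3]
gripper_width: 0.016
```

```bash
python3 - <<'E'
from h import *
inc((.5385,-.1567,.072),22.35)
f=grab('wrist','w9.png')
inc((.5385,-.1567,.072),22.35)
im=cv2.imread('pics/w9.png')[160:360,230:400];cv2.imwrite('pics/w9c.png',cv2.resize(im,None,fx=3,fy=3,interpolation=0))
E
```

```text
t 9.35 pos [ 0.5387 -0.1577  0.078 ] yaw 22.35 tilt [0.     0.0001] F [-1.  -0.4  2.3] M [0.04 0.11 0.04] w 0.016
rot [-0. -0. -0.] shift [ 0.02 -0.1   0.6 ]
t 9.4 pos [ 0.5387 -0.1577  0.078 ] yaw 22.35 tilt [-0.      0.0001] F [-1.6  0.7  2.8] M [0.01 0.14 0.01] w 0.0159
rot [-0. -0. -0.] shift [ 0.02 -0.1   0.6 ]
```

View pics/w9c.png

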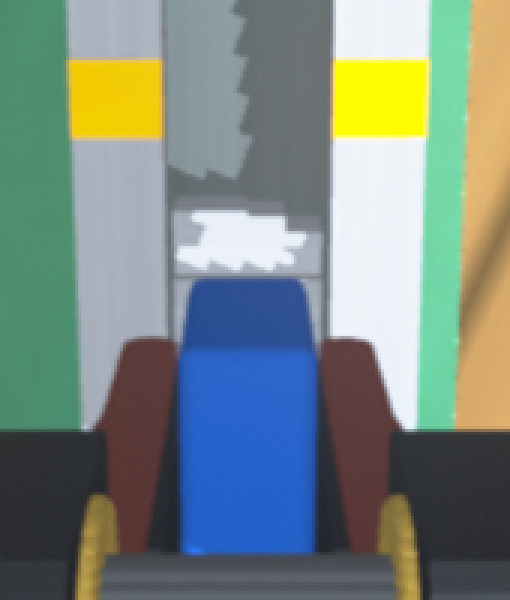

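Strip contact: about 4.5 N at 5 mm depression, as expected. The nut lies centred in the slot. Pressing on to about 16 mm.

Emit:
{"name": "send_rows", "arguments": {"increments": [[[0,0,0,0,0,0.15,0.05],[0,0,0,0,0,0.3,0.05],[0,0,0,0,0,0.45,0.05],[0,0,0,0,0,0.6,0.05],[0,0,0,0,0,0.6,0.05]]]}}

```text
time_s: 10.02
tool_pos: [0.5387, -0.1577, 0.0721]
tcp_rot: [[0.925, 0.38, 0.0], [0.38, -0.925, 0.0], [0.0, -0.0, -1.0]]
contact_force: [-2.1, 0.7, 7.6]
gripper_width: 0.0162
```

```bash
python3 - <<'E'
from h import *
inc((.5385,-.1567,.072),22.35)
for n in('scene','wrist'):
    f=grab(n,'a_%s.png'%n)
im=cv2.imread('pics/a_scene.png')[190:260,230:340];cv2.imwrite('pics/a_sc.png',cv2.resize(im,None,fx=5,fy=5,interpolation=2))
f=ctrl.grab_frame('wrist');W=world(f);H=cv2.cvtColor(f['pixels'],cv2.COLOR_RGB2HSV)
m=(H[...,0]>100)&(H[...,0]<125)&(H[...,1]>130)&(abs(W[...,0]-.538)<.04)&(abs(W[...,1]+.157)<.04)&(f['depth']>0)
print(np.percentile(W[m][:,2],[50,80,90,95,99]))
E
```

```text
t 10.03 pos [ 0.5387 -0.1577  0.0721] yaw 22.35 tilt [0.     0.0001] F [-2.1  0.7  7.6] M [0.11 0.37 0.01] w 0.0162
rot [-0. -0. -0.] shift [ 0.02 -0.1   0.01]
[0.08965835 0.0903437  0.09065274 0.09088661 0.09160079]
```

View pics/a_sc.png

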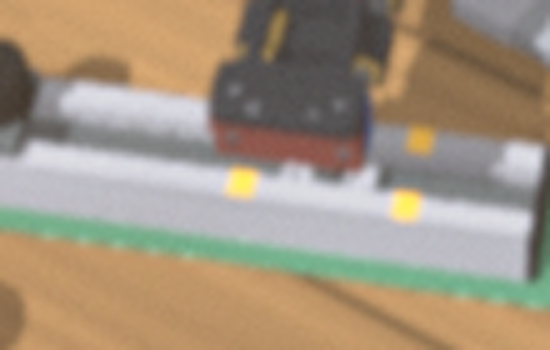

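Bar top reads 90.3 mm, so the underside is at 16 mm. The force rose 9.5 N, which matches the strip. Turning clockwise (+tool z) in stages.

Emit:
{"name": "send_rows", "arguments": {"increments": [[[0,0,0.1,0,0,0,0.05],[0,0,0.2,0,0,0,0.05],[0,0,0.3,0,0,0,0.05],[0,0,0.4,0,0,0,0.05],[0,0,0.5,0,0,0,0.05]]]}}

```text
time_s: 10.8
tool_pos: [0.5403, -0.1585, 0.0727]
tcp_rot: [[0.994, -0.113, 0.003], [-0.113, -0.994, -0.001], [0.003, 0.001, -1.0]]
contact_force: [0.2, -0.4, 7.3]
gripper_width: 0.0156
```

```bash
python3 - <<'E'
from h import *
inc((.5387,-.1577,.072),-67.6)
E
```

```text
t 10.8 pos [ 0.5403 -0.1585  0.0727] yaw -6.48 tilt [ 0.003  -0.0014] F [ 0.2 -0.4  7.3] M [-0.11  0.08  0.08] w 0.0156
rot [-1.000e-03 -3.000e-03  1.067e+00] shift [-0.17 -0.06  0.07]
```

Emit:
{"name": "send_rows", "arguments": {"increments": [[[0,0,0.07,0,0,0,0.05],[0,0,0.14,0,0,0,0.05],[0,0,0.21,0,0,0,0.05],[0,0,0.28,0,0,0,0.05],[0,0,0.35,0,0,0,0.05]]]}}

```text
time_s: 11.42
tool_pos: [0.5404, -0.1586, 0.0727]
tcp_rot: [[0.895, -0.446, 0.003], [-0.446, -0.895, -0.002], [0.004, 0.0, -1.0]]
contact_force: [0.6, 0.2, 6.2]
gripper_width: 0.0157
```

Emit:
{"name": "send_rows", "arguments": {"increments": [[[0,0,0.07,0,0,0,0.05],[0,0,0.14,0,0,0,0.05],[0,0,0.21,0,0,0,0.05],[0,0,0.28,0,0,0,0.05],[0,0,0.35,0,0,0,0.05]]]}}

```text
time_s: 12.05
tool_pos: [0.5405, -0.1587, 0.0728]
tcp_rot: [[0.688, -0.726, 0.003], [-0.726, -0.688, -0.002], [0.004, -0.001, -1.0]]
contact_force: [-0.1, -1.8, 7.0]
gripper_width: 0.0161
```

```bash
python3 - <<'E'
from h import *
inc((.5387,-.1577,.072),-67.6)
E
```

```text
t 12.05 pos [ 0.5405 -0.1587  0.0728] yaw -46.53 tilt [ 0.0034 -0.0018] F [-0.1 -1.8  7. ] M [-0.22  0.04  0.02] w 0.0161
rot [-0.002 -0.003  0.368] shift [-0.19  0.06  0.08]
```

Emit:
{"name": "send_rows", "arguments": {"increments": [[[0,0,0,0,0,0,0.05],[0,0,0,0,0,0,0.05]]]}}

```text
time_s: 12.3
tool_pos: [0.5405, -0.1586, 0.0728]
tcp_rot: [[0.689, -0.724, 0.003], [-0.724, -0.689, -0.002], [0.004, -0.001, -1.0]]
contact_force: [-0.4, -0.4, 6.7]
gripper_width: 0.0156
```

```bash
python3 - <<'E'
from h import *
inc((.5387,-.1577,.072),-67.6)
f=grab('wrist','w10.png')
E
```

```text
t 12.3 pos [ 0.5405 -0.1586  0.0728] yaw -46.41 tilt [ 0.0034 -0.0016] F [-0.4 -0.4  6.7] M [-0.17  0.06 -0.03] w 0.0156
rot [-0.002 -0.003  0.37 ] shift [-0.19  0.06  0.08]
```

View pics/w10.png

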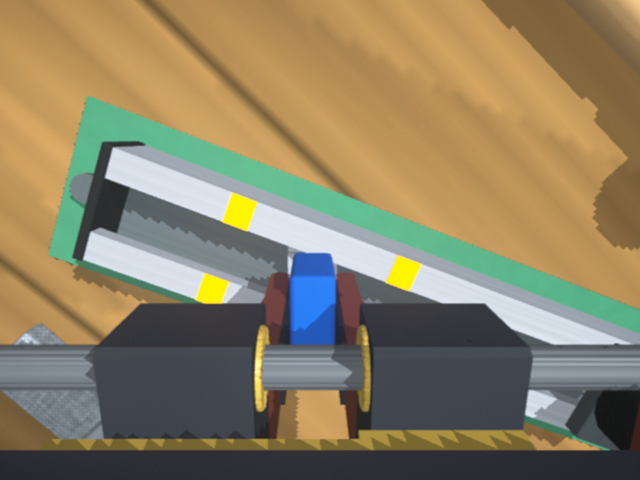

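The turn drifted the TCP about 1.9 mm sideways with no side force. I'll correct that before the nut's ends near the channel walls.

Emit:
{"name": "send_rows", "arguments": {"increments": [[[0,0,0,-0.1,0.03,0.04,0.05],[0,0,0,-0.19,0.06,0.06,0.05],[0,0,0,-0.19,0.06,0.06,0.05]]]}}

```text
time_s: 12.72
tool_pos: [0.5402, -0.1585, 0.0727]
tcp_rot: [[0.69, -0.724, 0.006], [-0.724, -0.69, -0.003], [0.007, -0.002, -1.0]]
contact_force: [1.6, -2.3, 6.8]
gripper_width: 0.0157
```

```bash
python3 - <<'E'
from h import *
inc((.5387,-.1577,.072),-67.6)
f=grab('wrist','w11.png');np.savez('w11.npz',**f)
inc((.5387,-.1577,.072),-67.6)
E
```

```text
t 12.72 pos [ 0.5402 -0.1585  0.0727] yaw -46.4 tilt [ 0.0063 -0.0032] F [ 1.6 -2.3  6.8] M [-0.48 -0.4  -0.01] w 0.0157
rot [-0.004 -0.006  0.37 ] shift [-0.16  0.06  0.06]
t 12.78 pos [ 0.5403 -0.1585  0.0727] yaw -46.4 tilt [ 0.0063 -0.0032] F [ 1.9 -1.3  6.7] M [-0.56 -0.35 -0.01] w 0.016
rot [-0.004 -0.006  0.37 ] shift [-0.16  0.06  0.07]
```

The TCP barely moved (0.3 mm) and a side reaction of about 2.5 N built up, so the nut is bearing sideways. I'll undo the shift to stay gentle and finish the turn while watching the force.

Emit:
{"name": "send_rows", "arguments": {"increments": [[[0,0,0,0.17,-0.06,0,0.05],[0,0,0.04,0.17,-0.06,0,0.05],[0,0,0.08,0.17,-0.06,0,0.05],[0,0,0.12,0.17,-0.06,0,0.05],[0,0,0.16,0.17,-0.06,0,0.05]]]}}

```text
time_s: 13.4
tool_pos: [0.5405, -0.1587, 0.0723]
tcp_rot: [[0.564, -0.825, 0.004], [-0.825, -0.564, -0.002], [0.004, -0.002, -1.0]]
contact_force: [0.4, -1.5, 6.9]
gripper_width: 0.016
```

```bash
python3 - <<'E'
from h import *
inc((.5387,-.1577,.072),-67.6)
f=grab('wrist','w12.png');np.savez('w12.npz',**f)
inc((.5387,-.1577,.072),-67.6)
E
```

```text
t 13.4 pos [ 0.5405 -0.1587  0.0723] yaw -55.63 tilt [ 0.0037 -0.0021] F [ 0.4 -1.5  6.9] M [-0.27  0.05  0.05] w 0.016
rot [-0.002 -0.004  0.209] shift [-0.19  0.09  0.03]
t 13.45 pos [ 0.5405 -0.1586  0.0723] yaw -55.73 tilt [ 0.0037 -0.002 ] F [ 0.3 -1.   6.5] M [-0.26  0.03  0.05] w 0.0159
rot [-0.002 -0.004  0.207] shift [-0.18  0.1   0.03]
```

View pics/w12.png

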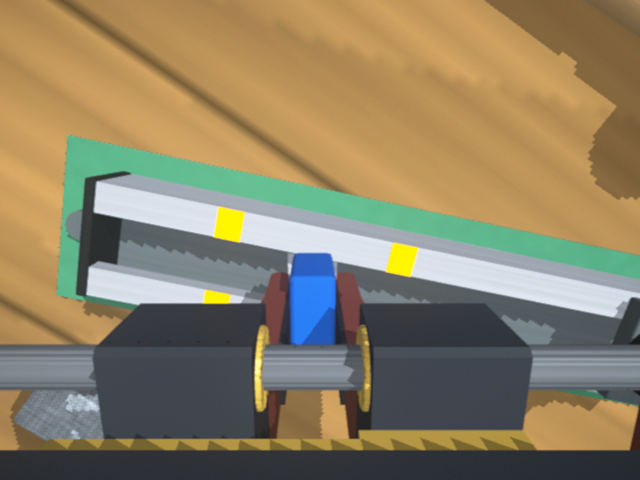

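Emit:
{"name": "send_rows", "arguments": {"increments": [[[0,0,0.05,0,0,0,0.05],[0,0,0.1,0,0,0,0.05],[0,0,0.15,0,0,0,0.05],[0,0,0.2,0,0,0,0.05],[0,0,0.2,0,0,0,0.05]]]}}

```text
time_s: 14.08
tool_pos: [0.5405, -0.1588, 0.0723]
tcp_rot: [[0.39, -0.921, 0.004], [-0.921, -0.39, -0.002], [0.003, -0.003, -1.0]]
contact_force: [0.2, -1.6, 6.1]
gripper_width: 0.0158
```

```bash
python3 - <<'E'
from h import *
inc((.5405,-.1586,.072),-67.6)
f=grab('wrist','w13.png');np.savez('w13.npz',**f)
inc((.5405,-.1586,.072),-67.6)
s=ctrl.get_state()
# slot / band directions in tool frame
H=cv2.cvtColor(f['pixels'],cv2.COLOR_RGB2HSV);m=(H[...,0]>22)&(H[...,0]<34)&(H[...,1]>220);m[300:]=0
k,l,st,ce=cv2.connectedComponentsWithStats(m.astype(np.uint8))
P=[ce[i] for i in range(1,k) if st[i,4]>60];T=(ray(f,P,.04)-s['tool_pos'])@s['tcp_rot'];print(np.round(P),T.round(4))
im=cv2.imread('pics/w13.png')[180:340,200:440];cv2.imwrite('pics/w13c.png',cv2.resize(im,None,fx=3.2,fy=3.2,interpolation=0))
E
```

```text
t 14.07 pos [ 0.5405 -0.1588  0.0723] yaw -67.06 tilt [ 0.0037 -0.0022] F [ 0.2 -1.6  6.1] M [-0.31  0.14 -0.06] w 0.0158
rot [-0.003 -0.003  0.01 ] shift [-0.02 -0.    0.03]
t 14.12 pos [ 0.5405 -0.1588  0.0723] yaw -67.03 tilt [ 0.0038 -0.0022] F [-0.8 -1.4  6.6] M [-0.37  0.11 -0.05] w 0.0158
rot [-0.003 -0.003  0.01 ] shift [-0.02 -0.    0.03]
[[219. 241.]
 [396. 243.]] [[-0.043  -0.0196  0.0322]
 [ 0.0371 -0.0187  0.0325]]
```

View pics/w13c.png

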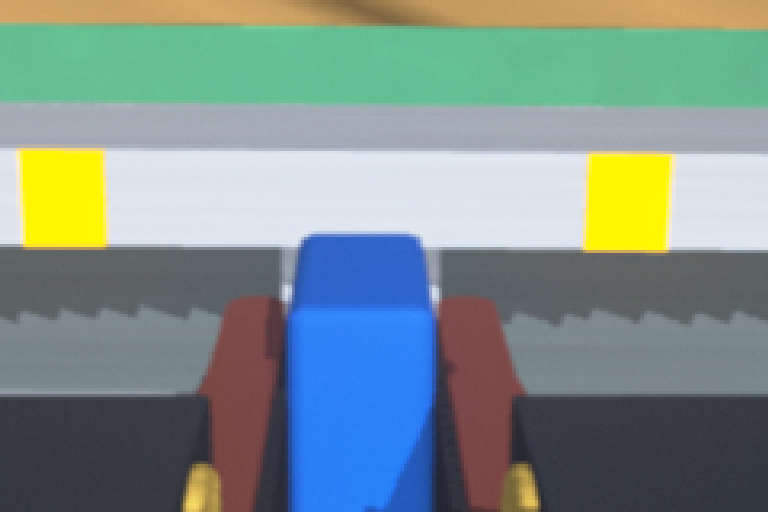

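The bands show 0.6° left to square, and the nut is under both lips with the underside at 16.3 mm. Now ease up.

Emit:
{"name": "send_rows", "arguments": {"increments": [[[0,0,0.01,0,0,0,0.05],[0,0,0.01,0,0,-0.12,0.05],[0,0,0.01,0,0,-0.25,0.05],[0,0,0.01,0,0,-0.37,0.05],[0,0,0.01,0,0,-0.45,0.05]]]}}

```text
time_s: 14.75
tool_pos: [0.5404, -0.1586, 0.0764]
tcp_rot: [[0.381, -0.925, 0.003], [-0.925, -0.381, -0.002], [0.003, -0.002, -1.0]]
contact_force: [2.2, -2.1, 2.7]
gripper_width: 0.0161
```

```bash
python3 - <<'E'
from h import *
inc((.5405,-.1586,.078),-67.6)
f=grab('wrist');W=world(f);H=cv2.cvtColor(f['pixels'],cv2.COLOR_RGB2HSV)
m=(H[...,0]>100)&(H[...,0]<125)&(H[...,1]>130)&(abs(W[...,0]-.538)<.04)&(abs(W[...,1]+.157)<.04)&(f['depth']>0)
print(np.percentile(W[m][:,2],[50,80,90,95,99]))
E
```

```text
t 14.75 pos [ 0.5404 -0.1586  0.0764] yaw -67.6 tilt [ 0.0034 -0.0019] F [ 2.2 -2.1  2.7] M [-0.54 -0.44  0.06] w 0.0161
rot [-0.002 -0.003  0.   ] shift [ 0.   -0.02 -0.16]
[0.09396705 0.0946392  0.0949479  0.09518111 0.09570706]
```

Emit:
{"name": "send_rows", "arguments": {"increments": [[[0,0,0,0,0,-0.05,0.05],[0,0,0,0,0,-0.1,0.05],[0,0,0,0,0,-0.14,0.05],[0,0,0,0,0,-0.14,0.05]]]}}

```text
time_s: 15.3
tool_pos: [0.5391, -0.1576, 0.0772]
tcp_rot: [[0.381, -0.925, 0.001], [-0.925, -0.381, -0.0], [0.0, -0.001, -1.0]]
contact_force: [4.8, -1.6, 1.5]
gripper_width: 0.0157
```

```bash
python3 - <<'E'
from h import *
inc((.5405,-.1586,.078),-67.6)
f=grab('wrist','w14.png');W=world(f);H=cv2.cvtColor(f['pixels'],cv2.COLOR_RGB2HSV)
m=(H[...,0]>100)&(H[...,0]<125)&(H[...,1]>130)&(abs(W[...,0]-.538)<.04)&(abs(W[...,1]+.157)<.04)&(f['depth']>0)
print(np.percentile(W[m][:,2],[50,80,90,95,99]))
inc((.5405,-.1586,.078),-67.6)
E
```

```text
t 15.3 pos [ 0.5391 -0.1576  0.0772] yaw -67.61 tilt [ 0.0009 -0.    ] F [ 4.8 -1.6  1.5] M [-0.4  -1.02  0.04] w 0.0157
rot [-0.001 -0.    -0.   ] shift [ 0.15 -0.09 -0.08]
[0.09472458 0.09539227 0.09568759 0.09591209 0.09646587]
t 15.35 pos [ 0.5391 -0.1575  0.0772] yaw -67.61 tilt [0.0008 0.    ] F [ 5.  -1.7  1.2] M [-0.41 -1.    0.06] w 0.0155
rot [-0.001 -0.    -0.   ] shift [ 0.15 -0.09 -0.08]
```

Underside about 21.3 mm, with about 5 N of side load built up. I'll relieve it by shifting the command towards the pushed direction.

Emit:
{"name": "send_rows", "arguments": {"increments": [[[0,0,0,0.05,-0.07,0,0.05],[0,0,0,0.1,-0.15,0,0.05],[0,0,0,0.1,-0.2,0,0.05],[0,0,0,0.1,-0.2,0,0.05]]]}}

```text
time_s: 15.85
tool_pos: [0.5395, -0.1575, 0.0768]
tcp_rot: [[0.381, -0.925, -0.003], [-0.925, -0.381, 0.001], [-0.002, 0.002, -1.0]]
contact_force: [-2.0, -2.8, 2.5]
gripper_width: 0.0155
```

```bash
python3 - <<'E'
from h import *
inc((.5405,-.1586,.078),-67.6)
f=grab('wrist','w15.png');s=ctrl.get_state()
W=world(f);H=cv2.cvtColor(f['pixels'],cv2.COLOR_RGB2HSV)
m=(H[...,0]>100)&(H[...,0]<125)&(H[...,1]>130)&(abs(W[...,0]-.538)<.04)&(abs(W[...,1]+.157)<.04)&(f['depth']>0)
print(np.percentile(W[m][:,2],[50,90,99]))
H=cv2.cvtColor(f['pixels'],cv2.COLOR_RGB2HSV);m=(H[...,0]>22)&(H[...,0]<34)&(H[...,1]>220);m[300:]=0
k,l,st,ce=cv2.connectedComponentsWithStats(m.astype(np.uint8))
P=[ce[i] for i in range(1,k) if st[i,4]>60];T=(ray(f,P,.04)-s['tool_pos'])@s['tcp_rot'];print(np.round(P),T.round(4))
im=cv2.imread('pics/w15.png')[180:340,200:440];cv2.imwrite('pics/w15c.png',cv2.resize(im,None,fx=3.2,fy=3.2,interpolation=0))
E
```

```text
t 15.85 pos [ 0.5395 -0.1575  0.0768] yaw -67.6 tilt [-0.0026  0.0006] F [-2.  -2.8  2.5] M [-0.58  0.24 -0.03] w 0.0155
rot [ 0.002  0.002 -0.   ] shift [ 0.14 -0.05 -0.12]
[0.0943268  0.0952825  0.09609029]
[[225. 238.]
 [397. 238.]] [[-0.0413 -0.0197  0.0369]
 [ 0.0387 -0.0197  0.0368]]
```

View pics/w15c.png

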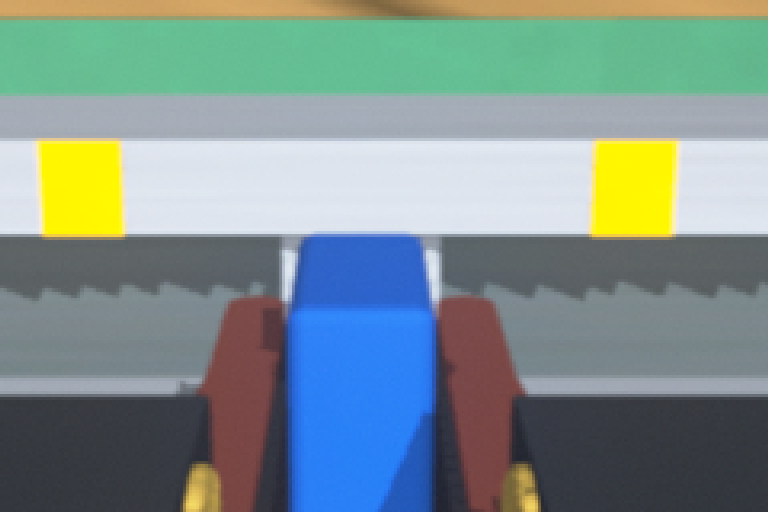

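Emit:
{"name": "send_rows", "arguments": {"increments": [[[0,0,0,0.05,0.06,0,0.05],[0,0,0,0.08,0.06,-0.05,0.05],[0,0,0,0.08,0.06,-0.1,0.05],[0,0,0,0.08,0.06,-0.12,0.05]]]}}

```text
time_s: 16.4
tool_pos: [0.5395, -0.1577, 0.0777]
tcp_rot: [[0.381, -0.925, -0.002], [-0.925, -0.381, 0.002], [-0.002, 0.001, -1.0]]
contact_force: [-2.1, 2.6, -2.5]
gripper_width: 0.0157
```

```bash
cat > c.py <<'E'
from h import *
import sys
inc((.5405,-.1586,.078),-67.6)
f=grab('wrist',sys.argv[1]);s=ctrl.get_state()
W=world(f);H=cv2.cvtColor(f['pixels'],cv2.COLOR_RGB2HSV)
m=(H[...,0]>100)&(H[...,0]<125)&(H[...,1]>130)&(abs(W[...,0]-.538)<.04)&(abs(W[...,1]+.157)<.04)&(f['depth']>0)
print(np.percentile(W[m][:,2],[50,90,99]))
m=(H[...,0]>22)&(H[...,0]<34)&(H[...,1]>220);m[300:]=0
k,l,st,ce=cv2.connectedComponentsWithStats(m.astype(np.uint8))
P=[ce[i] for i in range(1,k) if st[i,4]>60];T=(ray(f,P,.04)-s['tool_pos'])@s['tcp_rot'];print(np.round(P),T.round(4))
E
python3 c.py w16.png
```

```text
t 16.4 pos [ 0.5395 -0.1577  0.0777] yaw -67.61 tilt [-0.0022  0.0017] F [-2.1  2.6 -2.5] M [ 0.67  0.28 -0.  ] w 0.0157
rot [ 0.001  0.002 -0.   ] shift [ 0.12 -0.06 -0.03]
[0.09521936 0.09616765 0.0969377 ]
[[225. 237.]
 [396. 238.]] [[-0.0416 -0.02    0.0378]
 [ 0.0384 -0.02    0.0376]]
```

The force now reads just below the weight baseline (−2.5 vs −1.8 N), so the lips have taken the load with the underside at about 22 mm. Releasing.

Emit:
{"name": "send_rows", "arguments": {"increments": [[[0,0,0,0,0,0,0.2],[0,0,0,0,0,0,0.3],[0,0,0,0,0,0,0.4],[0,0,0,0,0,0,0.45]]]}}

```text
time_s: 16.95
tool_pos: [0.5412, -0.1591, 0.0787]
tcp_rot: [[0.381, -0.925, 0.001], [-0.925, -0.381, -0.001], [0.001, -0.001, -1.0]]
contact_force: [-0.2, -0.5, 0.3]
gripper_width: 0.0392
```

```bash
python3 c.py w17.png
```

```text
t 16.95 pos [ 0.5412 -0.1591  0.0787] yaw -67.61 tilt [ 0.0013 -0.0006] F [-0.2 -0.5  0.3] M [0.02 0.01 0.04] w 0.0392
rot [-0.001 -0.001 -0.   ] shift [-0.08  0.05  0.07]
[0.0952099  0.09617802 0.09675778]
[[221. 239.]
 [392. 240.]] [[-0.0434 -0.0189  0.0386]
 [ 0.0366 -0.0189  0.0387]]
```

View pics/w17.png

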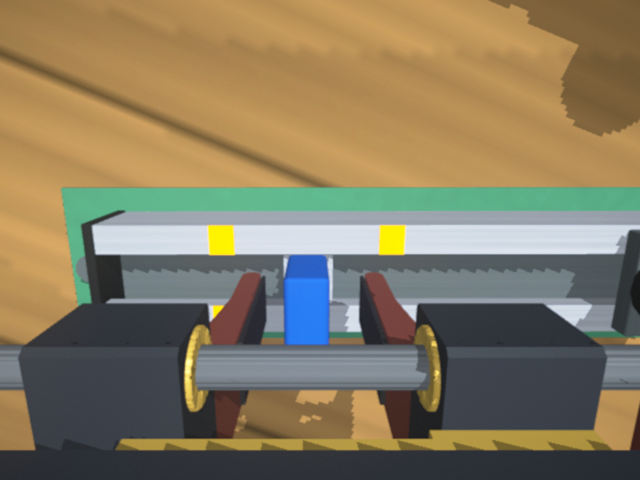

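The fingers are free of the bar at (306,300), which stayed upright and square at the same height (top 96.2 mm). Retreating straight up.

Emit:
{"name": "send_rows", "arguments": {"increments": [[[0,0,0,0,0,-1,0.45],[0,0,0,0,0,-3,0.45],[0,0,0,0,0,-6,0.5],[0,0,0,0,0,-10,0.6],[0,0,0,0,0,-15,0.6]]]}}

```text
time_s: 17.62
tool_pos: [0.5399, -0.1584, 0.2297]
tcp_rot: [[0.381, -0.925, -0.001], [-0.925, -0.381, 0.001], [-0.001, 0.001, -1.0]]
contact_force: [1.1, 0.1, -0.2]
gripper_width: 0.0523
```

Emit:
{"name": "send_rows", "arguments": {"increments": [[[0,0,0,0,3,-2,0.6],[0,0,0,0,6,-3,0.6],[0,0,0,0,6,-3,0.6]]]}}

```text
time_s: 18.0
tool_pos: [0.4843, -0.1821, 0.26]
tcp_rot: [[0.379, -0.925, 0.002], [-0.925, -0.379, -0.001], [0.002, -0.001, -1.0]]
contact_force: [0.4, 0.0, 0.1]
gripper_width: 0.0527
```

```bash
python3 - <<'E'
from h import *
inc((.5405,-.1586,.078),-67.6)
f=grab('wrist','w18.png');W=world(f);H=cv2.cvtColor(f['pixels'],cv2.COLOR_RGB2HSV)
m=(H[...,0]>100)&(H[...,0]<125)&(H[...,1]>130)&(abs(W[...,0]-.538)<.05)&(abs(W[...,1]+.157)<.05)&(W[...,2]<.12)
q=W[m];b=q[q[:,2]>.09];print(np.percentile(q[:,2],[50,90]),np.percentile(b[:,2],50),cv2.minAreaRect((b[:,:2]*1000).astype(np.float32)))
y=(H[...,0]>22)&(H[...,0]<34)&(H[...,1]>220)
k,l,st,ce=cv2.connectedComponentsWithStats(y.astype(np.uint8))
P=[ce[i] for i in range(1,k) if st[i,4]>40];print(np.round(P),ray(f,P,.04).round(4))
t=grab('top','t18.png')
E
```

```text
t 18.0 pos [ 0.4843 -0.1821  0.26  ] yaw -67.7 tilt [ 0.0018 -0.0011] F [0.4 0.  0.1] M [-0.01  0.01 -0.  ] w 0.0527
rot [-0.001 -0.002 -0.002] shift [-0.07 -6.07 18.21]
[0.09547294 0.0964599 ] 0.09547293731519702 ((538.1128540039062, -156.8983154296875), (40.6165885925293, 14.749322891235352), 22.520206451416016)
[[262. 120.]
 [356. 120.]
 [264. 167.]
 [355. 167.]] [[ 0.5418 -0.1116  0.04  ]
 [ 0.5722 -0.1857  0.04  ]
 [ 0.5049 -0.1271  0.04  ]
 [ 0.5353 -0.2011  0.04  ]]
```

View pics/w18.png

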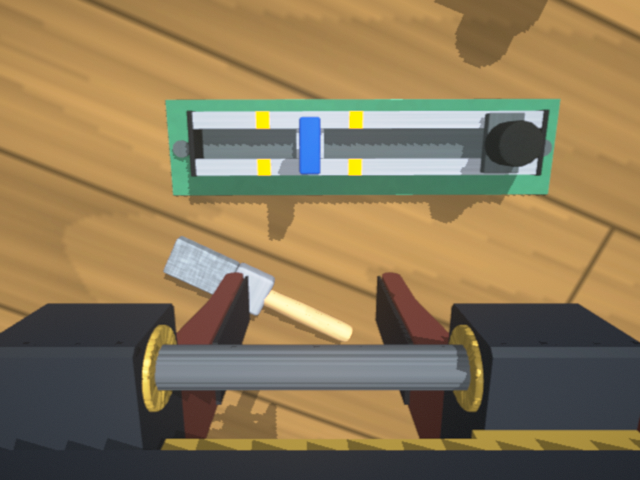

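View pics/t18.png

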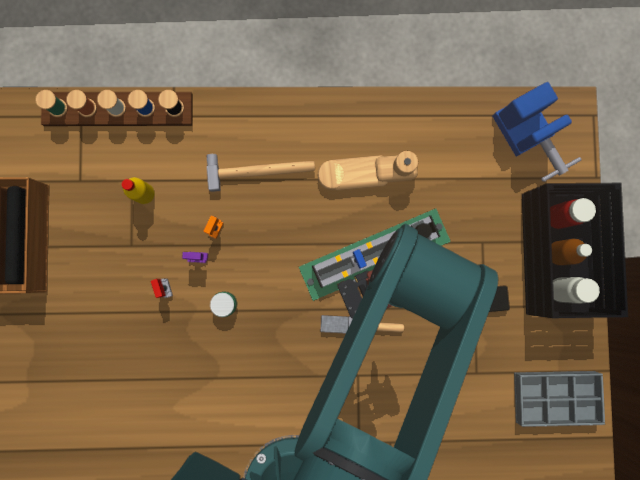

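The wrist view shows the bar (310,145) square across the rail between the bands (263 and 356). The bystanders in the top view are where they were at the start. Handing in.

```bash
python3 -c "
from rig import ctrl
print(ctrl.hand_in())"
```

```text
the job is handed in; nothing more can be done
None
```

I fitted the blue stud into the rail slot, turned it a quarter turn clockwise while held down, eased it up and let go, and handed the job in at about 18 s. No verdict was reported.

**Last checks**
- **Position:** the stud sits about 1 mm from the middle between the yellow bands.
- **Angle:** its nut is within about 0.3° of square across the rail.
- **Height:** the bar top reads about 96 mm, so the underside is about 22 mm above the bench. On easing up, the vertical force fell to the stud's weight, which fits the lips carrying it.
- **Gripper and bystanders:** the gripper is clear. In the last top view every bystander that shows looks unmoved; the arm partly hides the heel block, which the arm did not go near.

**Forces:** the strip pushed back with about 10 N at full depth. The sideways reading at the tool was at most about 5 N at the points I checked, against the 30 N limit.

**What disagreed:** during the turn the tool drifted about 2 mm sideways. My first correction only built up side force, so I undid it. On the way up about 5 N of side load appeared, and I eased most of it off before letting go; about 3 N remained. I did not find out for certain what caused the drift.

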